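Spring the hanging rail into the ornament stand

ROBOT

A 7-joint arm with a two-finger parallel gripper is mounted at the origin on the work surface. World frame = base frame: x ahead of the robot, y to its left, z up, the work surface at z = 0. Lengths are in mm, angles in rad, forces in N, time in s.
With the tool pointing down it reaches from about 400 to 875 mm from the base axis. Payload 4.4 kg.
Tool frame: the origin (TCP) lies at the very end of the fingers, on their centre line; the grasp point (between the pads) lies 19 mm behind it; z points along the fingers, x is the direction in which the jaws open and shut, and the axes are right-handed (so a half turn about z gives the same grasp; the last joint's range is limited). The gripper opens to 85 mm and grips with 20 to 120 N. Pads are 22 mm wide; open, the fingers measure 114 mm over their backs; the gripper's body (76 mm by 85 mm) begins 54 mm behind the grasp point. The pads swing forward as they close: fully open they stand 13 mm farther back than shut.
Start: joints at [-1.357, 0.628, 0.038, 1.517, -0.027, 0.996, -0.02], TCP at [179.481, 624.744, 209.413] pointing down, gripper open.
Joint ranges: [-3.06, 3.06], [-0.37, 2.12], [-1.25, 1.32], [0.18, 2.47], [-1.1, 4.24], [0.23, 1.98], [-2.94, 2.94]. Speed limits (rad/s): [2.57, 2.57, 3.14, 3.14, 3.14, 3.14, 3.14].

INTERFACE

Orientations are given as [roll, pitch, yaw] about the fixed x, y, z axes, in that order (R = Rz(yaw) Ry(pitch) Rx(roll)).
In Python, from cell import telemetry, get_image, get_calibration, ctrl gives the robot as it stands. The module is installed in compiled form; this text tells all that it offers.
- The arm moves only by the tool arm_command, never from a script. Its arguments are lists of equal length, an entry for each row: "rot": the turn, a rotation vector about the world's x, y, z in degrees, a list of three; "slide": the shift along the world's x, y, z in mm, a list of three; "gripper": the finger opening in mm, from 0 to 85.4. A call has 1 to 5 rows; each row shifts and turns the pose as measured when the row begins; what a row does not reach is not made up. A row lasts 1/12 s, in which the tool goes at most 41.7 mm and 7.16 degrees, less where a joint would pass 70% of its speed; a pose out of reach is approached as far as the arm can. A call with a gripper value outside its range is refused whole. The fingers move at their own pace and stop on an object; the grip force is fixed at half the most. Time passes only in rows, so rows that do not move let the fingers close. It gives the time, the measured TCP pose, the force and the opening at its end, in the units of the state.
- telemetry.read_state(): the state, without advancing time (a new reading comes with each control period).
- get_image(name): name is "side" or "top" or "wrist"; returns (picture, depth): 400x640x3 uint8, red, green, blue; 400x640 float32, mm along the optical axis (not along the pixel's ray), 0 where there is no reading.
- get_calibration(name): a dict with "fx", "fy", "cx", "cy" (pixels), "xyz" and "attitude" of the camera in the world. Camera axes: x right, y up, looking along -z (the intrinsics and any distortion apply to the point x, -y, -z); pixel columns grow to the right and rows downward; lengths in mm; the calibration is good to about 2 mm. A picture is of the moment at which its call begins: read the wrist's pose just before it. get_calibration takes no time and is no camera call; for the wrist camera it gives the pose at the moment of the call.
- ctrl.finish_job(): hands the job in, once; it reports no verdict.
The state is a dict: "clock": time; "qpos": joint angles; "qd": joint speeds; "tau": joint torques, N m; "eef_pos": TCP position; "tool_rot": TCP orientation; "force": force on the tool from outside, world axes, zero at the start; "torque": the same for the moment, N m; "width": finger opening in mm.
Only numpy, scipy, OpenCV 4.12 (cv2) and the standard library are available. Lean on these libraries where they do the work, as an engineer would, in place of code of your own. Each camera call takes 0.05 s, during which the arm holds its last target.

TASK

Take the loose white rail off its rest and spring it in between the two posts of the ornament stand, so that the pin at each end sits fully home in the socket of its post, then let go of it. The sprung pin has to be pressed in to get the rail between the posts: ease it in by feel, never pressing or knocking the rail on the stand with more than 24 N (both ends together), and leave the owl, the doll and the basket where they stand.

Things in the scene. Friction and masses are not known exactly. Their poses are not given: they have to be found in the camera images.
- stand: Fixed ornament stand: dark base board 100 x 380 x 18 mm, origin under its centre, on the table; x away from the robot, y to the left, z up. On it a frame: foot bar 36 mm deep, top 26 mm up; two brown posts 28 mm deep (x), 22 mm thick (y), tops at 195 mm, inner faces 270 mm apart. The frame is clamped up to 14 mm left or right of the board's middle: find it by feel or eye.
- socket_line (a point): Point on the line (along the stand's y) through the centres of both sockets, 140 mm above the middle of the board; axes as the stand's. Each post's inner face has a blind socket 12 mm wide and high, 8 mm deep; their mouths lie at y = +135 and -135 mm from here, plus the frame's unmeasured shift of up to 14 mm. The gap is open in front (-x), behind and above.
- rail: Loose rail, about 120 g: white-painted square wooden bar 22 x 249 x 22 mm, long along y, a brass pin of 8 mm diameter at each end. Origin at its centre, 41 mm up at the start, +y end to the robot's left. Dark -y end: flat-nosed fixed pin 10 mm long. Red +y end: round-nosed sprung pin 32 mm long when free. 291 mm from tip to tip when free; the socket floors are 286 mm apart.
- rail_center (a point): The rail's centre, half-way up and along; grasp here, 22 mm wide, the fingers closing along the rail's x. Axes as the rail's (y along it, z up).
- fixed_tip (a point): Point of the fixed pin's nose, 134.5 mm from the rail's centre along its -y.
- sprung_tip (a point): Nose of the sprung pin, 156.5 mm from the rail's centre along +y when free. It can be pressed in up to 18 mm, then stops hard; it takes 1.2 N plus 0.6 N per mm (4 N at 5 mm, where the fitted rail rests; 9 N at 13 mm; 12 N at 18 mm). With this tip on a socket's floor it must be pressed in 13 mm or more for the fixed pin to clear the other post's face.
- rest: Fixed rest under the rail: grey pad 50 x 200 x 6 mm with two dark blocks across it, each 50 x 22 mm and 30 mm high, at 80 mm either side of its middle. Origin at the underside's centre.
- owl: Bystander: brown wooden owl, 60 mm across, 94 mm high; origin under its centre.
- doll: Bystander: red and yellow doll, 60 mm across, 91 mm high; origin under its centre.
- basket: Bystander: little cork-coloured bowl, 90 mm across, 50 mm high; origin under its centre.

How it is judged (in metres and radians):
At the end, for the whole second after the job is handed in: The rail sits in both sockets, let go and at rest (under 20 mm/s): both tips within 4 mm sideways and in height of the line through the sockets, and 284 to 288 mm from tip to tip (the socket floors are 286 mm apart) (x of sprung_tip in the frame of socket_line between -0.004 and 0.004 m and z of sprung_tip in the frame of socket_line between -0.004 and 0.004 m and x of fixed_tip in the frame of socket_line between -0.004 and 0.004 m and z of fixed_tip in the frame of socket_line between -0.004 and 0.004 m and distance between fixed_tip and sprung_tip between 0.284 and 0.288 m and linear speed of rail below 0.02 m/s); the robot touches nothing.
It fails at once if the rail presses or knocks on the stand with more than 24 N, both ends together (contact force between rail and stand above 24 N).
It fails at once if the owl is moved more than 20 mm (distance of owl from where it was at the start of the episode above 0.02 m).
It fails at once if the doll is moved more than 20 mm (distance of doll from where it was at the start of the episode above 0.02 m).
It fails at once if the basket is moved more than 20 mm (distance of basket from where it was at the start of the episode above 0.02 m).
It also fails if it takes over 56 s, if anything falls off the work surface, if the arm or the gripper's body presses on something with over 40 N, if the wrist force passes 120 N, or if a joint passes its speed limit or range.

## Working session

There is one attempt and no reset: what is moved stays moved. The work goes in short steps, Python scripts to look and compute and a tool call to move; the robot and the scene stay as the last step left them, time stands still between calls to the robot, and variables do not carry over. Pictures are saved under pics/ and viewed, and the job is handed in when it is done.

Besides the shell and the picture viewer there is one more tool, called after "Emit:" by a JSON object that holds its "api" and its "payload", one argument or row to a line. arm_command: Moves the arm, as the interface text tells. Its arguments: {"type":"object","properties":{"rot":{"type":"array"},"slide":{"type":"array"},"gripper":{"type":"array"}},"required":["rot","slide","gripper"]}

```bash
mkdir -p pics
python3 - <<'E'
from cell import telemetry,get_image,get_calibration
import cv2,numpy as np
print(telemetry.read_state())
for n in ("side","top","wrist"):
    c=get_calibration(n);p,d=get_image(n)
    print(n,c)
    cv2.imwrite(f"pics/{n}0.png",p[:,:,::-1]);np.savez(f"{n}0.npz",p=p,d=d)
E
```

```text
{'clock': 0.0, 'qpos': array([-1.35678595,  0.62934512,  0.0384569 ,  1.51839543, -0.02699885,
        0.99633544, -0.02000183]), 'qd': array([-2.01875941e-04,  3.15518903e-04, -2.95237553e-06,  5.33761737e-04,
       -3.17243415e-04, -2.32870602e-03, -6.24234639e-04]), 'tau': array([ 7.68112259e-04, -5.63413203e+01,  1.22631602e+00, -1.93444204e+01,
        1.10039275e-02,  1.03064929e-02,  9.46803084e-06]), 'eef_pos': array([179.3030673 , 624.05578241, 208.48131939]), 'tool_rot': array([3.14155613e+00, 1.96454700e-03, 1.29097200e+00]), 'force': array([ 0.31725141, -0.70942935,  0.72965852]), 'torque': array([-0.00672881, -0.06528946,  0.00243017]), 'width': 85.46415074668549}
side {'fx': 490.1636318924724, 'fy': 490.1636318924724, 'cx': 326.2971557471637, 'cy': 189.4478906706248, 'xyz': array([ 129.27057402, -792.96933905, 1190.36635818]), 'attitude': array([ 0.68290097, -0.0034415 , -0.44125645])}
top {'fx': 396.581578616511, 'fy': 396.581578616511, 'cx': 317.7488560675599, 'cy': 199.27168756721093, 'xyz': array([ 289.50697524,   -9.33261859, 1240.94387287]), 'attitude': array([ 0.2063304 ,  0.00252213, -1.50941773])}
wrist {'fx': 329.5462319196803, 'fy': 329.5462319196803, 'cx': 316.9532529520019, 'cy': 202.19226821962727, 'xyz': array([106.75553517, 644.45003911, 373.4364695 ]), 'attitude': array([-0.29487433,  0.0021559 ,  1.29093401])}
```

View pics/side0.png

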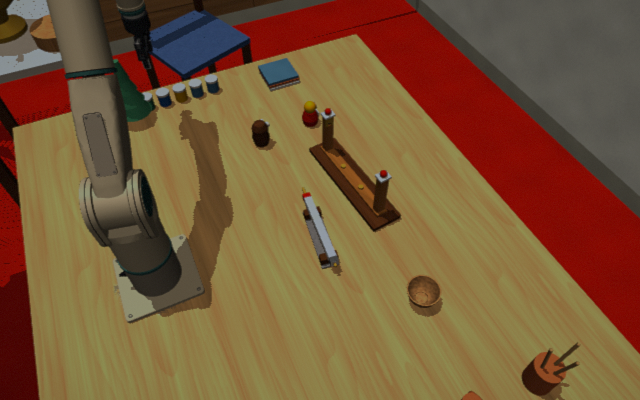

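View pics/top0.png

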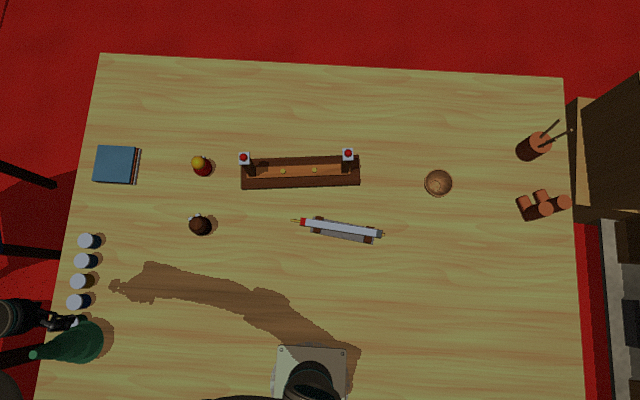

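View pics/wrist0.png

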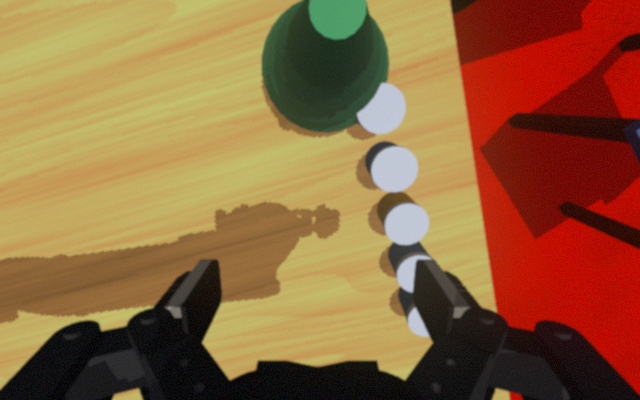

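The side and top pictures show the rail at about top pixel (340,228), with the red sprung end on the left. The stand is at about (300,172), the owl (200,224), the doll (202,166) and the basket (438,182). Next I'll turn the pixels into points with the depth.

```bash
cat > h.py <<'E'
import numpy as np,cv2
from scipy.spatial.transform import Rotation as Ro
from cell import telemetry,get_image,get_calibration
def Rm(a): return Ro.from_euler('xyz',a).as_matrix()
def cloud(d,c):
    v,u=np.mgrid[:d.shape[0],:d.shape[1]]
    pc=np.stack([(u-c['cx'])/c['fx']*d,-(v-c['cy'])/c['fy']*d,-d],-1)
    return pc@Rm(c['attitude']).T+c['xyz']
def ray(u,v,c,z):
    r=Rm(c['attitude'])@np.array([(u-c['cx'])/c['fx'],-(v-c['cy'])/c['fy'],-1.])
    t=(z-c['xyz'][2])/r[2]; return c['xyz']+t*r
def proj(P,c):
    q=(np.asarray(P)-c['xyz'])@Rm(c['attitude'])
    return np.stack([c['cx']-c['fx']*q[...,0]/q[...,2],c['cy']+c['fy']*q[...,1]/q[...,2]],-1)
def st():
    s=telemetry.read_state(); np.set_printoptions(precision=3,suppress=True)
    print(s['clock'],s['eef_pos'],np.degrees(s['tool_rot']),'F',s['force'],'T',s['torque'],'w',s['width']); return s
E
python3 - <<'E'
from h import *
np.set_printoptions(precision=1,suppress=True)
for n in('top','side'):
    f=np.load(n+'0.npz');p,d=f['p'],f['d'];c=get_calibration(n);W=cloud(d,c)
    x,y,z=np.moveaxis(W,-1,0)
    hsv=cv2.cvtColor(p,cv2.COLOR_RGB2HSV)
    tab=(x>300)&(x<900)&(y>-400)&(y<400)
    print(n,'table z',np.median(z[tab]))
    m=((z>12)&tab&(d>0)).astype(np.uint8)
    k,l,s,ce=cv2.connectedComponentsWithStats(m)
    for i in range(1,k):
        if s[i,4]<30: continue
        q=W[l==i]; print(s[i],ce[i],'lo',np.percentile(q,2,0),'hi',np.percentile(q,98,0),'med',np.median(q,0))
    # rail: white pixels
    w=(hsv[...,1]<60)&(hsv[...,2]>120)&tab&(z>25)
    k,l,s,ce=cv2.connectedComponentsWithStats(w.astype(np.uint8))
    for i in range(1,k):
        if s[i,4]<15: continue
        q=W[l==i]; cov=np.cov(q[:,:2].T); ev,V=np.linalg.eigh(cov)
        print('white',s[i],'mean',q.mean(0),'ang of long axis',np.degrees(np.arctan2(V[1,1],V[0,1])),'rect',cv2.minAreaRect(q[:,:2].astype(np.float32)))
E
```

```text
top table z 0.04536322833337181
[ 238  148  122   42 3701] [299.1 170.9] lo [ 575.4 -108.    13.3] hi [685.1 247.4 189.1] med [626.6  73.8  20.1]
[192 155  20  22 320] [201.2 165.6] lo [598.9 357.1  17.4] hi [653.  397.1  91.3] med [618.6 374.6  54.2]
[424 169  28  28 440] [439.1 181.4] lo [ 574.3 -399.    12.5] hi [ 655.4 -319.5   52.6] med [ 628.  -373.8   31.6]
[188 213  24  23 389] [199.2 224.7] lo [409.3 335.4  27.6] hi [465.1 385.1  95.1] med [434.1 353.6  79.5]
[290 216  95  28 841] [339.6 228. ] lo [ 422.1 -184.1   25.7] hi [482.6  71.   55.7] med [454.3 -61.4  50.3]
white [342 148  11  12  68] mean [647.3 -67.1 175.6] ang of long axis -164.56371238667398 rect ((648.2662353515625, -67.13489532470703), (33.933780670166016, 28.60625457763672), 3.0205421447753906)
white [238 152  11  13  69] mean [617.1 223.4 175.7] ang of long axis 179.24583043127112 rect ((617.04248046875, 223.41653442382812), (38.34929656982422, 29.174257278442383), 5.078239440917969)
white [305 219  72  18 487] mean [456.4 -64.4  51.4] ang of long axis 84.37993619706717 rect ((456.48846435546875, -63.8841629
[... 541 characters left out ...]
407 275  35  33 628] [423.8 288.3] lo [ 572.6 -397.9   12.7] hi [ 655.5 -321.9   52.1] med [ 631.4 -346.6   33. ]
white [321 112   8   6  22] mean [604.4 220.2 174.9] ang of long axis 94.9042667509932 rect ((604.0494384765625, 220.68740844726562), (11.305663108825684, 29.353748321533203), 10.72297477722168)
white [376 173  15   9  46] mean [641.7 -72.7 175.8] ang of long axis 163.28958702287707 rect ((645.8887939453125, -69.73804473876953), (38.566139221191406, 27.623302459716797), 0.8271182775497437)
white [305 196  31  61 485] mean [454.7 -70.1  51.4] ang of long axis 84.17332371501166 rect ((455.8223876953125, -64.90898895263672), (219.38121032714844, 23.5025691986084), 84.11840057373047)
```

Rail: centre about (456,-62), yaw about -5.6°. Stand: yaw about +5.9°, posts at (647,-67) and (617,223). I'll swing the arm around over the rail, clear of everything.

Emit:
{"api": "arm_command", "payload": {
  "rot": [
    [0,0,-4],
    [0,0,-4],
    [0,0,-4],
    [0,0,-4],
    [0,0,-4]
  ],
  "slide": [
    [29,-26,8],
    [29,-26,8],
    [29,-26,8],
    [28,-28,8],
    [24,-33,8]
  ],
  "gripper": [85,85,85,85,85]
}}

```text
clock: 0.57
eef_pos: [308.9, 487.8, 244.8]
tool_rot: [-3.133, 0.005, 0.949]
force: [0.6, -0.4, 0.4]
width: 84.9
```

Emit:
{"api": "arm_command", "payload": {
  "rot": [
    [0,0,-4],
    [0,0,-4],
    [0,0,-4],
    [0,0,-4],
    [0,0,-4]
  ],
  "slide": [
    [24,-33,5],
    [22,-35,5],
    [18,-37,5],
    [15,-39,5],
    [12,-39,5]
  ],
  "gripper": [85,85,85,85,85]
}}

```text
clock: 0.98
eef_pos: [402.1, 303.9, 269.8]
tool_rot: [-3.133, 0.002, 0.58]
force: [0.5, 0.9, -0.1]
width: 85.1
```

Emit:
{"api": "arm_command", "payload": {
  "rot": [
    [0,0,-4],
    [0,0,-4],
    [0,0,-4],
    [0,0,-4],
    [0,0,-4]
  ],
  "slide": [
    [10,-39,0],
    [8,-40,0],
    [8,-40,0],
    [6,-40,0],
    [6,-40,0]
  ],
  "gripper": [85,85,85,85,85]
}}

```text
clock: 1.4
eef_pos: [441.3, 99.7, 271.1]
tool_rot: [-3.133, -0.002, 0.213]
force: [1.3, 0.5, 0.4]
width: 84.7
```

Emit:
{"api": "arm_command", "payload": {
  "rot": [
    [0,0,-1.5],
    [0,0,-1.5],
    [0,0,-1.5],
    [0,0,-1.5],
    [0,0,0]
  ],
  "slide": [
    [38,0,14],
    [38,0,14],
    [38,0,14],
    [38,0,14],
    [38,0,14]
  ],
  "gripper": [85,85,85,85,85]
}}

```text
clock: 1.82
eef_pos: [617.4, 83.4, 337.4]
tool_rot: [-3.133, 0.03, 0.08]
force: [1.7, 0.2, 1.0]
width: 84.9
```

Emit:
{"api": "arm_command", "payload": {
  "rot": [
    [-0.5,0,0],
    [0,0,0]
  ],
  "slide": [
    [0,0,0],
    [0,0,0]
  ],
  "gripper": [85,85]
}}

```text
clock: 1.98
eef_pos: [626.1, 82.1, 338.0]
tool_rot: [3.138, 0.022, 0.078]
force: [-0.2, -0.8, -0.6]
width: 85.2
```

Run:
```python
from h import *
s=st();c=get_calibration('wrist');p,d=get_image('wrist');print(c)
np.savez('w1.npz',p=p,d=d,xyz=c['xyz'],att=c['attitude']);cv2.imwrite('pics/w1.png',p[:,:,::-1])
st()
```

```text
1.9833 [626.054  82.146 337.965] [179.775   1.268   4.491] F [-0.242 -0.822 -0.637] T [-0.004  0.008 -0.   ] w 85.15690767237551
{'fx': 329.5462319196803, 'fy': 329.5462319196803, 'cx': 316.9532529520019, 'cy': 202.19226821962727, 'xyz': array([622.455, 156.557, 502.471]), 'attitude': array([-0.299,  0.023,  0.078])}
2.0333 [626.018  81.943 337.927] [179.771   1.222   4.485] F [-0.276 -0.265 -0.543] T [ 0.004 -0.077  0.002] w 85.21287685983008
```

View pics/w1.png

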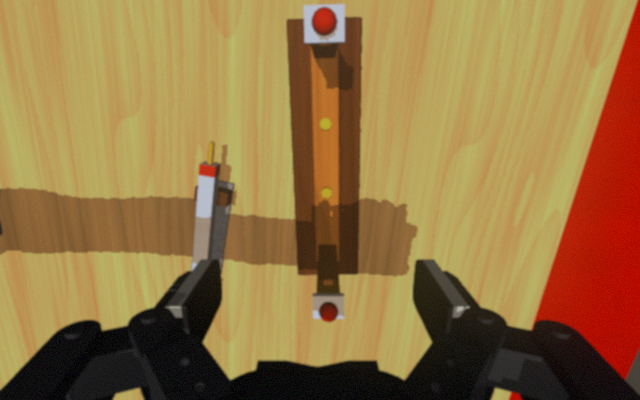

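The wrist view shows the whole stand: left cap at (324,23), right cap at (328,306), board edges at columns 290–360. The rail's red end is at (207,170) with its pin tip at (211,143).

```bash
python3 - <<'E'
from h import *
np.set_printoptions(precision=2,suppress=True)
f=np.load('w1.npz');p,d=f['p'],f['d'];c=dict(get_calibration('wrist'));c['xyz']=f['xyz'];c['attitude']=f['att']
W=cloud(d,c);x,y,z=np.moveaxis(W,-1,0)
near=(y>-150)&(y<300)&(x>540)&(x<720)
fing=d<260
# board top
b=near&(np.abs(z-18)<4)&~fing
q=W[b];print('board z',np.median(q[:,2]));r=cv2.minAreaRect(q[:,:2].astype(np.float32));print('board rect',r, cv2.boxPoints(r))
t=near&(abs(z)<3)&~fing; print('table z',np.median(z[t]))
# foot bar
fb=near&(np.abs(z-26)<3)&~fing;print('bar',fb.sum(),cv2.minAreaRect(W[fb][:,:2].astype(np.float32)))
# caps
m=near&(z>160)&(z<182)&~fing&(x>580)&(x<690)
k,l,s,ce=cv2.connectedComponentsWithStats(m.astype(np.uint8))
for i in range(1,k):
    if s[i,4]<60: continue
    q=W[l==i];print('cap',s[i],np.median(q,0),cv2.minAreaRect(q[:,:2].astype(np.float32)))
m=near&(z>182)&(z<210)&~fing&(x>580)&(x<690)
k,l,s,ce=cv2.connectedComponentsWithStats(m.astype(np.uint8))
for i in range(1,k):
    if s[i,4]<30: continue
    q=W[l==i];print('finial',s[i],q.mean(0),q.max(0))
E
python3 - <<'E'
import cv2;a=cv2.imread('pics/w1.png')
cv2.imwrite('pics/w1c.png',cv2.hconcat([cv2.resize(a[0:100,270:380],None,fx=3.5,fy=3.5,interpolation=0),cv2.resize(a[240:340,270:380],None,fx=3.5,fy=3.5,interpolation=0)]))
E
```

```text
board z 18.459977384472666
board rect ((630.4652709960938, 71.77392578125), (100.17369842529297, 379.0668640136719), 5.777457237243652) [[ 561.55  255.3 ]
 [ 599.71 -121.84]
 [ 699.38 -111.75]
 [ 661.22  265.39]]
table z 0.5418873188571638
bar 4531 ((630.6533813476562, 68.99603271484375), (35.980918884277344, 314.631591796875), 5.823330879211426)
cap [303   4  41  40 992] [615.91 218.46 176.43] ((615.40185546875, 221.322265625), (35.48957443237305, 30.364164352416992), 6.037759304046631)
cap [312 291  32  28 579] [644.39 -60.37 176.38] ((644.90576171875, -69.15730285644531), (35.79869079589844, 31.425689697265625), 5.171628475189209)
finial [311   7  26  29 571] [615.8  220.04 191.72] [626.6  231.64 197.1 ]
finial [318 302  20  20 305] [644.58 -65.06 190.78] [655.41 -57.74 196.33]
```

View pics/w1c.png

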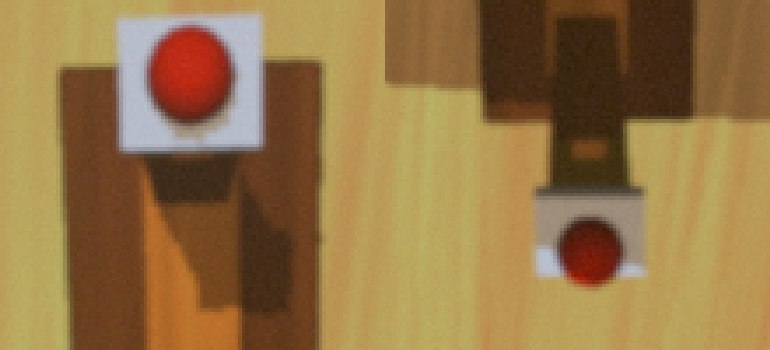

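Emit:
{"api": "arm_command", "payload": {
  "rot": [
    [0,-0.3,-2],
    [0,-0.3,-2],
    [0,-0.3,-2],
    [0,-0.3,-2],
    [0,0,-2]
  ],
  "slide": [
    [-28,-24,-14],
    [-28,-24,-14],
    [-28,-24,-14],
    [-28,-24,-14],
    [-28,-24,-14]
  ],
  "gripper": [85,85,85,85,85]
}}

```text
clock: 2.45
eef_pos: [481.1, -32.1, 264.1]
tool_rot: [-3.142, -0.005, -0.087]
force: [0.2, -0.9, -0.0]
width: 85.2
```

Emit:
{"api": "arm_command", "payload": {
  "rot": [
    [0,0,0],
    [0,0,0],
    [0,0,0]
  ],
  "slide": [
    [-20,-18,-10],
    [0,0,0],
    [0,0,0]
  ],
  "gripper": [60,60,60]
}}

```text
clock: 2.7
eef_pos: [445.0, -53.9, 250.9]
tool_rot: [-3.139, 0.008, -0.097]
force: [0.3, 0.2, 0.1]
width: 60.3
```

Run:
```python
from h import *
s=st();c=get_calibration('wrist');p,d=get_image('wrist')
np.savez('w2.npz',p=p,d=d,xyz=c['xyz'],att=c['attitude']);cv2.imwrite('pics/w2.png',p[:,:,::-1])
np.set_printoptions(precision=2,suppress=True)
W=cloud(d,c);x,y,z=np.moveaxis(W,-1,0)
near=(x>400)&(x<520)&(y>-250)&(y<140)
m=near&(z>46)&(z<58)
q=W[m];print('rail top',m.sum(),np.median(q,0),cv2.minAreaRect(q[:,:2].astype(np.float32)))
hsv=cv2.cvtColor(p,cv2.COLOR_RGB2HSV)
red=near&(z>46)&(z<58)&(hsv[...,1]>150)&((hsv[...,0]<8)|(hsv[...,0]>172)); q=W[red]; print('red',red.sum(),q.mean(0),cv2.minAreaRect(q[:,:2].astype(np.float32)))
t=near&(abs(z)<3);print('table',np.median(z[t]))
```

```text
2.7 [444.995 -53.91  250.93 ] [-179.855    0.473   -5.581] F [0.325 0.243 0.149] T [ 0.035 -0.014  0.025] w 60.25555965842173
rail top 4327 [454.86 -46.62  52.53] ((454.6730041503906, -54.96388244628906), (287.3761901855469, 22.329864501953125), 84.20995330810547)
red 307 [465.6   50.75  52.81] ((465.63616943359375, 50.888572692871094), (13.584283828735352, 20.701942443847656), 84.36619567871094)
table 0.4795539132561828
```

View pics/w2.png

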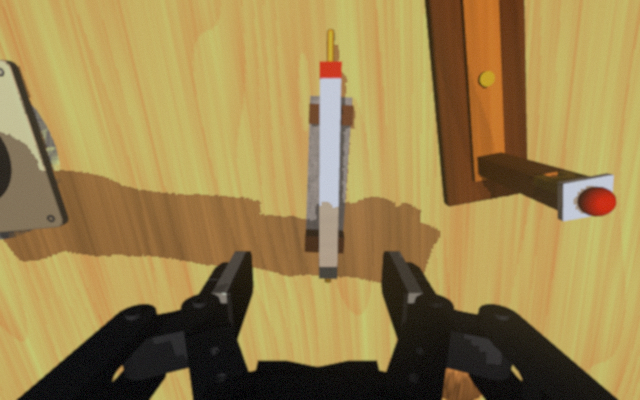

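The whole rail is in view: pin tip (330,30), red end (330,69), dark end (328,272). That puts the centre at about (454,-66) with yaw -5.7°. I'll go down to grasp.

Emit:
{"api": "arm_command", "payload": {
  "rot": [
    [0,-0.4,-0.1],
    [0,0,0],
    [0,0,0],
    [0,0,0],
    [0,0,0]
  ],
  "slide": [
    [9,-12,-30],
    [0,0,-38],
    [0,0,-38],
    [0,0,-38],
    [0,0,-30]
  ],
  "gripper": [60,60,60,60,60]
}}

```text
clock: 3.17
eef_pos: [465.4, -62.0, 79.1]
tool_rot: [-3.135, -0.025, -0.088]
force: [0.7, -0.2, 0.1]
width: 60.0
```

Emit:
{"api": "arm_command", "payload": {
  "rot": [
    [0,0,0],
    [0,0,0]
  ],
  "slide": [
    [0,0,-20],
    [0,0,0]
  ],
  "gripper": [60,60]
}}

```text
clock: 3.33
eef_pos: [463.7, -59.1, 53.3]
tool_rot: [-3.133, -0.017, -0.084]
force: [-0.5, -0.4, 0.1]
width: 59.8
```

Emit:
{"api": "arm_command", "payload": {
  "rot": [
    [-0.5,1,-0.9],
    [0,0,0],
    [0,0,0],
    [0,0,0]
  ],
  "slide": [
    [-9,-7,-5],
    [0,0,-14],
    [0,0,-12],
    [0,0,0]
  ],
  "gripper": [60,60,60,60]
}}

```text
clock: 3.67
eef_pos: [457.4, -65.4, 23.5]
tool_rot: [3.139, -0.003, -0.098]
force: [-0.5, -0.1, -0.3]
width: 59.7
```

Emit:
{"api": "arm_command", "payload": {
  "rot": [
    [0.1,0.2,-0.1],
    [0,0,0],
    [0,0,0]
  ],
  "slide": [
    [-3,-1,-1],
    [0,0,0],
    [0,0,0]
  ],
  "gripper": [50,35,26]
}}

```text
clock: 3.92
eef_pos: [456.4, -66.7, 25.4]
tool_rot: [3.139, -0.004, -0.1]
force: [1.2, 0.1, 0.3]
width: 26.9
```

Emit:
{"api": "arm_command", "payload": {
  "rot": [
    [0,0,0],
    [0,0,0],
    [0,0,0],
    [0,0,0]
  ],
  "slide": [
    [0,0,0],
    [0,0,0],
    [0,0,0],
    [0,0,0]
  ],
  "gripper": [10,5,5,5]
}}

```text
clock: 4.25
eef_pos: [457.5, -66.7, 27.7]
tool_rot: [3.139, -0.007, -0.099]
force: [0.6, 0.5, -2.0]
width: 19.3
```

Run:
```python
from h import *
st();p,d=get_image('wrist');cv2.imwrite('pics/w3.png',p[:,:,::-1]);s=st();print(s['qpos'])
```

```text
4.25 [457.497 -66.684  27.732] [179.873  -0.404  -5.685] F [ 0.615  0.546 -1.992] T [-0.074  0.008  0.029] w 19.28820948327977
4.3 [457.514 -66.679  27.706] [179.873  -0.404  -5.684] F [ 0.369 -0.057 -0.657] T [ 0.012  0.008 -0.037] w 19.34337414723782
[-0.077  0.706  0.236  2.183 -0.534  0.298  0.517]
```

View pics/w3.png

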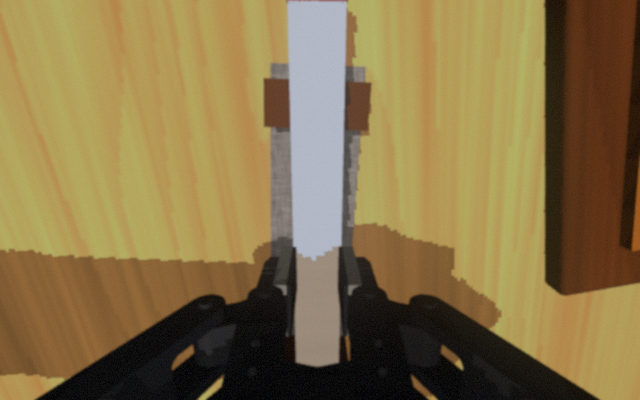

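The picture shows the rail between the fingers, gripped at columns 290–350, but the tool drifted up and the grip is about 6 mm above the rail's centre. I'll regrasp lower.

Emit:
{"api": "arm_command", "payload": {
  "rot": [
    [0,0,0],
    [0,0,0],
    [0,0.3,0],
    [0,0,0],
    [0,0,0]
  ],
  "slide": [
    [0,0,0],
    [0,0,-2],
    [0,0,-3],
    [0,0,-2],
    [0,0,-1]
  ],
  "gripper": [32,32,32,30,28]
}}

```text
clock: 4.72
eef_pos: [458.1, -66.7, 19.3]
tool_rot: [3.139, -0.003, -0.099]
force: [1.4, -0.4, -1.1]
width: 28.0
```

Emit:
{"api": "arm_command", "payload": {
  "rot": [
    [0,0,0],
    [0,0,0],
    [0,0,0],
    [0,0,0]
  ],
  "slide": [
    [0,0,-1],
    [0,0,-1],
    [0,0,-1],
    [0,0,-1]
  ],
  "gripper": [12,5,5,5]
}}

```text
clock: 5.05
eef_pos: [458.1, -66.7, 18.7]
tool_rot: [-3.141, -0.004, -0.1]
force: [-1.1, 1.1, 14.4]
width: 20.4
```

Run:
```python
from h import *
s=st();c=get_calibration('wrist');p,d=get_image('wrist');cv2.imwrite('pics/w4.png',p[:,:,::-1])
np.savez('w4.npz',p=p,d=d,xyz=c['xyz'],att=c['attitude'])
W=cloud(d,c);x,y,z=np.moveaxis(W,-1,0)
m=(x>420)&(x<500)&(y>-40)&(z>46)&(z<64);q=W[m];q=q[abs(q[:,2]-np.median(q[:,2]))<4];
r=cv2.minAreaRect(q[:,:2].astype(np.float32));print(np.median(q,0),r)
# plane of the top
A=np.c_[q[:,:2]-q[:,:2].mean(0),np.ones(len(q))];print('plane',np.linalg.lstsq(A,q[:,2],rcond=None)[0])
# centre line
for y0 in(-35,-15,5,25,45):
    b=q[abs(q[:,1]-y0)<3];print(y0,b[:,0].min(),b[:,0].max(),(b[:,0].min()+b[:,0].max())/2,np.median(b[:,2]))
t=(x>480)&(x<520)&(abs(z)<4);print('table',np.median(z[t]))
```

```text
5.05 [458.058 -66.675  18.689] [-179.991   -0.23    -5.732] F [-1.125  1.132 14.418] T [0.063 0.59  0.029] w 20.387956359627925
[463.277   6.057  52.382] ((462.922119140625, 0.1107635498046875), (82.15743255615234, 22.215415954589844), 84.20113372802734)
plane [-0.    -0.    52.386]
-35 448.3201176163531 470.50618169561113 459.4131496559821 52.37864090497155
-15 450.1473871289852 472.42711834541893 461.28725273720204 52.40189994765507
5 452.24292423307935 474.7347328982982 463.4888285656888 52.340706583700836
25 454.04460717375446 476.72092879196794 465.3827679828612 52.38189395855983Traceback (most recent call last):
  File "<stdin>", line 11, in <module>
    return umr_minimum(a, axis, None, out, keepdims, initial, where)
ValueError: zero-size array to reduction operation minimum which has no identity
```

Gripped near the centre. The upward 14 N is the rail being pressed on its rest. Next: lift.

Emit:
{"api": "arm_command", "payload": {
  "rot": [
    [0,0,0],
    [0,0,0],
    [0,0,0],
    [0,0,0],
    [0,0,0]
  ],
  "slide": [
    [0,0,10],
    [0,0,25],
    [0,0,30],
    [0,0,25],
    [0,0,5]
  ],
  "gripper": [5,5,5,5,5]
}}

```text
clock: 5.52
eef_pos: [454.5, -66.8, 114.7]
tool_rot: [-3.141, 0.004, -0.102]
force: [0.4, 1.1, -2.0]
width: 20.2
```

Run:
```python
from h import *
np.set_printoptions(precision=2,suppress=True)
s=st();c=get_calibration('wrist');p,d=get_image('wrist');cv2.imwrite('pics/w5.png',p[:,:,::-1])
W=cloud(d,c);x,y,z=np.moveaxis(W,-1,0)
m=(d<190)&(d>0)&(x>420)&(x<500)&(y>-40);q=W[m];mz=np.median(q[:,2]);q=q[abs(q[:,2]-mz)<4]
A=np.c_[q[:,:2]-q[:,:2].mean(0),np.ones(len(q))];print('plane',np.linalg.lstsq(A,q[:,2],rcond=None)[0],cv2.minAreaRect(q[:,:2].astype(np.float32)),q[:,1].max())
p,d=get_image('top');cv2.imwrite('pics/t5.png',p[:,:,::-1]);st()
```

```text
5.5167 [454.515 -66.755 114.663] [-179.949    0.23    -5.843] F [ 0.386  1.14  -2.004] T [-0.021 -0.101 -0.031] w 20.208577998143866
plane [ -0.005   0.003 148.474] ((459.8661193847656, -0.046253204345703125), (82.48300170898438, 22.13604164123535), 84.22584533691406) 41.81093123860957
5.6167 [453.807 -66.195 112.776] [-179.935    0.335   -5.8  ] F [ 1.055  0.026 -1.63 ] T [ 0.003 -0.044 -0.028] w 19.785438878110952
```

View pics/w5.png

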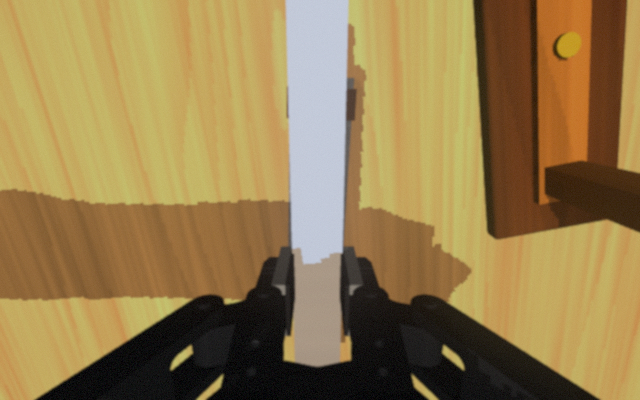

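The picture shows the rail level and square in the fingers (columns 287–347). Next I move in front of the gap, yawed about 7.5° to the stand.

Emit:
{"api": "arm_command", "payload": {
  "rot": [
    [0,-0.3,1],
    [0,0,1],
    [0,0,1],
    [0,0,1],
    [0,0,0]
  ],
  "slide": [
    [20,21,2],
    [22,22,1],
    [22,22,1],
    [20,20,0],
    [8,8,0]
  ],
  "gripper": [5,5,5,5,5]
}}

```text
clock: 6.03
eef_pos: [541.4, 28.4, 109.9]
tool_rot: [-3.141, 0.013, -0.037]
force: [-0.6, -0.5, -2.2]
width: 19.8
```

Emit:
{"api": "arm_command", "payload": {
  "rot": [
    [0,0,0],
    [0,0,0]
  ],
  "slide": [
    [0,0,0],
    [0,0,0]
  ],
  "gripper": [5,5]
}}

```text
clock: 6.2
eef_pos: [540.8, 30.9, 106.2]
tool_rot: [-3.141, 0.018, -0.032]
force: [-0.9, -0.4, -1.3]
width: 20.4
```

Emit:
{"api": "arm_command", "payload": {
  "rot": [
    [0,-1.2,0],
    [0,0,0],
    [0,0,0]
  ],
  "slide": [
    [17,7,12],
    [0,0,1.5],
    [0,0,1.5]
  ],
  "gripper": [5,5,5]
}}

```text
clock: 6.45
eef_pos: [551.7, 33.7, 117.8]
tool_rot: [3.141, 0.007, -0.038]
force: [-0.6, -0.7, -1.3]
width: 20.4
```

Emit:
{"api": "arm_command", "payload": {
  "rot": [
    [0,0,0],
    [0,0,0],
    [0,0,0]
  ],
  "slide": [
    [0,0,1.5],
    [0,0,1.5],
    [0,0,1.5]
  ],
  "gripper": [5,5,5]
}}

```text
clock: 6.7
eef_pos: [548.0, 30.0, 121.7]
tool_rot: [3.139, 0.012, -0.043]
force: [-0.2, -0.6, -2.1]
width: 20.1
```

Emit:
{"api": "arm_command", "payload": {
  "rot": [
    [0,0,0]
  ],
  "slide": [
    [0,0,0]
  ],
  "gripper": [5]
}}

```text
clock: 6.78
eef_pos: [547.4, 29.3, 121.8]
tool_rot: [3.139, 0.012, -0.044]
force: [-0.0, -0.2, -0.8]
width: 20.3
```

Emit:
{"api": "arm_command", "payload": {
  "rot": [
    [0,0,0]
  ],
  "slide": [
    [0,0,0]
  ],
  "gripper": [5]
}}

```text
clock: 6.87
eef_pos: [547.0, 28.9, 121.9]
tool_rot: [3.139, 0.013, -0.045]
force: [-0.3, 0.5, -1.1]
width: 20.4
```

Emit:
{"api": "arm_command", "payload": {
  "rot": [
    [0,0,0]
  ],
  "slide": [
    [0,0,0]
  ],
  "gripper": [5]
}}

```text
clock: 6.95
eef_pos: [546.8, 28.6, 121.9]
tool_rot: [3.139, 0.013, -0.045]
force: [0.7, -0.5, -1.0]
width: 20.1
```

Emit:
{"api": "arm_command", "payload": {
  "rot": [
    [0,0,0]
  ],
  "slide": [
    [0,0,0]
  ],
  "gripper": [5]
}}

```text
clock: 7.03
eef_pos: [546.7, 28.6, 121.8]
tool_rot: [3.139, 0.013, -0.045]
force: [-0.1, 0.8, -0.7]
width: 20.4
```

Emit:
{"api": "arm_command", "payload": {
  "rot": [
    [0.1,-0.7,0.9],
    [0,0,0],
    [0,0,0],
    [0,0,0]
  ],
  "slide": [
    [12,9,-4],
    [0,0,0],
    [0,0,0],
    [0,0,0]
  ],
  "gripper": [5,5,5,5]
}}

```text
clock: 7.37
eef_pos: [560.2, 39.2, 117.2]
tool_rot: [-3.141, -0.0, -0.027]
force: [-0.0, -1.3, -1.7]
width: 20.2
```

Run:
```python
from h import *
s=st()
p,d=get_image('side');a=cv2.resize(p[90:250,270:430,::-1],None,fx=3.6,fy=3.6,interpolation=cv2.INTER_CUBIC);cv2.imwrite('pics/s6.png',a)
p,d=get_image('top');a=cv2.resize(p[110:250,210:390,::-1],None,fx=4,fy=4,interpolation=cv2.INTER_CUBIC);cv2.imwrite('pics/t6.png',a)
st()
```

```text
7.3667 [560.154  39.19  117.232] [-179.98    -0.026   -1.542] F [-0.04  -1.313 -1.689] T [-0.033  0.009  0.015] w 20.158779084452025
7.4667 [559.833  38.682 117.313] [-179.998   -0.008   -1.58 ] F [ 0.164 -0.164 -1.97 ] T [-0.062 -0.028  0.03 ] w 20.40867571912222
```

View pics/s6.png

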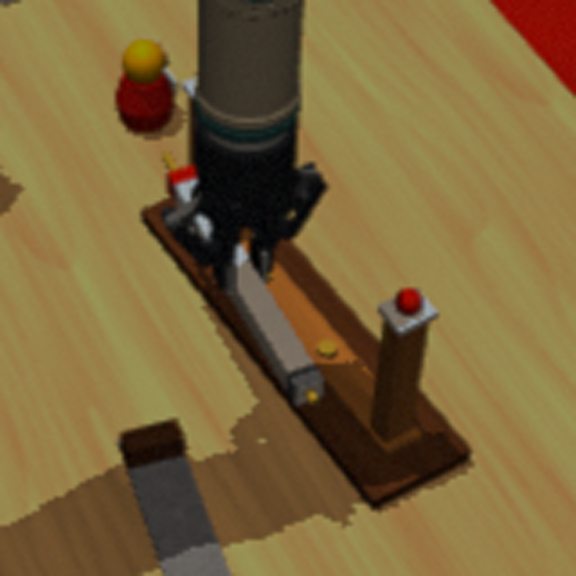

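View pics/t6.png

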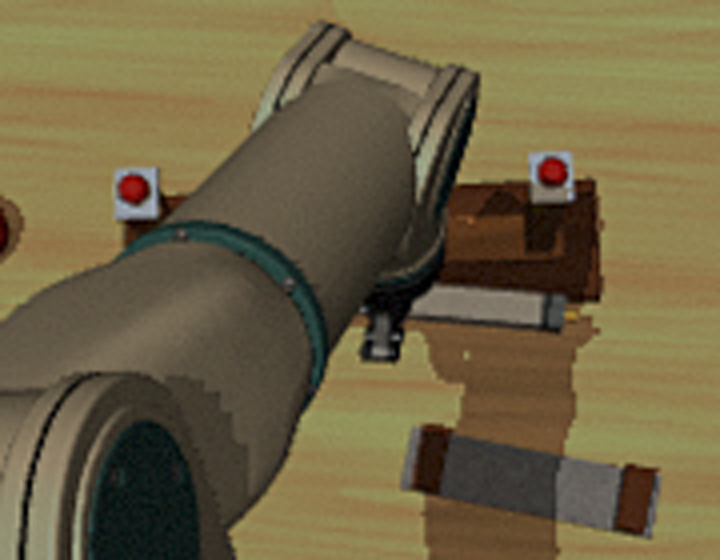

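The side view shows the held rail in front of the gap, its dark end at (312,395), clear of the right post. I'll move forward between the posts.

Emit:
{"api": "arm_command", "payload": {
  "rot": [
    [0,0,0],
    [0,0,0],
    [0,0,0],
    [0,0,0],
    [0,0,0]
  ],
  "slide": [
    [18,1.8,0.5],
    [18,1.8,0.5],
    [13,1.3,0.5],
    [0,0,0.5],
    [0,0,0]
  ],
  "gripper": [5,5,5,5,5]
}}

```text
clock: 7.88
eef_pos: [608.1, 42.9, 119.2]
tool_rot: [3.141, 0.003, -0.029]
force: [-1.2, -0.0, -1.4]
width: 20.1
```

Emit:
{"api": "arm_command", "payload": {
  "rot": [
    [0,0,0],
    [0,0,0]
  ],
  "slide": [
    [0,0,0],
    [0,0,0]
  ],
  "gripper": [5,5]
}}

```text
clock: 8.05
eef_pos: [606.4, 42.5, 118.9]
tool_rot: [3.141, 0.005, -0.029]
force: [-0.4, 0.3, -2.5]
width: 20.4
```

Emit:
{"api": "arm_command", "payload": {
  "rot": [
    [0,-0.3,0],
    [0,0,0],
    [0,0,0],
    [0,0,0]
  ],
  "slide": [
    [9.5,1.5,-1.3],
    [0,0,0],
    [0,0,0],
    [0,0,0]
  ],
  "gripper": [5,5,5,5]
}}

```text
clock: 8.38
eef_pos: [614.8, 44.0, 117.6]
tool_rot: [3.141, 0.002, -0.03]
force: [0.5, 0.2, -1.3]
width: 20.4
```

```bash
cat >> h.py <<'E'
n_=np.array([.9949,.1011]);u_=np.array([-.1011,.9949])
def tips(s,dy=0.5):
    yaw=s['tool_rot'][2]; p=s['eef_pos'][:2]; ry=np.array([-np.sin(yaw),np.cos(yaw)])
    c=p+dy*ry
    for nm,L in(('sprung(free)',156.5),('fixed',-134.5)):
        t=c+L*ry; print(nm,'n',round(t@n_-636.4,2),'u',round(t@u_-12.0,2),end='  ')
    print('z',round(s['eef_pos'][2]+22.4-140,2),'relyaw',round(np.degrees(yaw)-5.8,2))
E
python3 - <<'E'
from h import *
s=st();tips(s)
p,d=get_image('side');a=cv2.resize(p[90:250,270:430,::-1],None,fx=3.6,fy=3.6,interpolation=cv2.INTER_CUBIC);cv2.imwrite('pics/s7.png',a)
p,d=get_image('wrist');cv2.imwrite('pics/w7.png',p[:,:,::-1])
s=st();tips(s)
E
```

```text
8.3833 [614.812  43.987 117.587] [179.988   0.088  -1.724] F [ 0.454  0.2   -1.273] T [ 0.002 -0.015 -0.031] w 20.384362537865158
sprung(free) n 0.29 u 125.26  fixed n -37.83 u -163.24  z -0.01 relyaw -7.52
8.4833 [614.599  43.942 117.572] [179.985   0.107  -1.727] F [ 1.572  0.569 -1.06 ] T [-0.013  0.017 -0.046] w 20.026153017186264
sprung(free) n 0.08 u 125.23  fixed n -38.05 u -163.27  z -0.03 relyaw -7.53
```

View pics/s7.png

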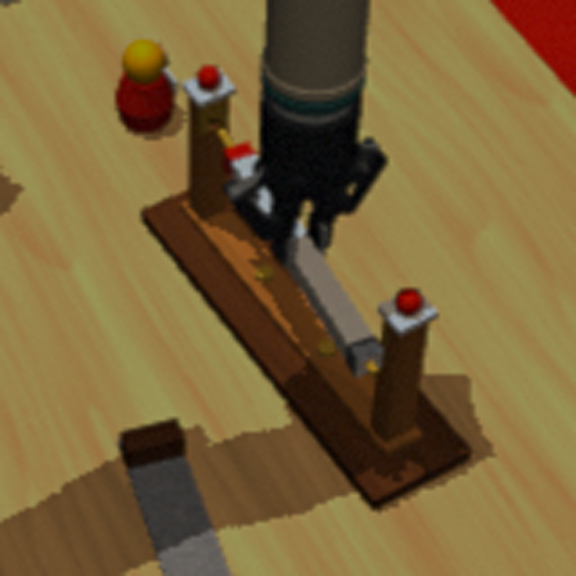

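View pics/w7.png

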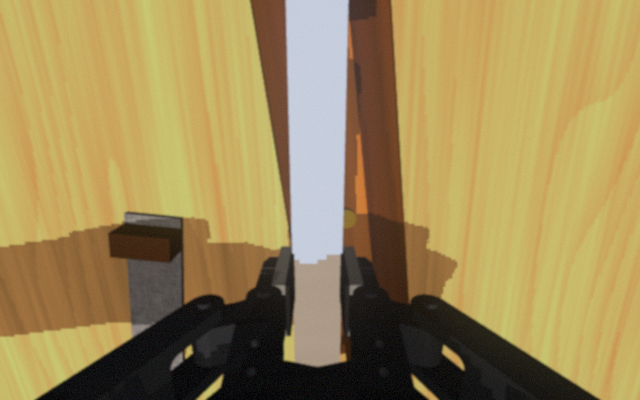

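The side view shows the sprung tip (225,135 in the crop) just in front of the left post's socket (212,123), and the fixed end in front of the right post. I'll zoom in to compare.

Run:
```python
from h import *
c=get_calibration('side')
p,d=get_image('side');np.savez('s7.npz',p=p,d=d);a=cv2.resize(p[105:155,315:365,::-1],None,fx=11,fy=11,interpolation=cv2.INTER_CUBIC)
s=st()
# predicted projections (world model): left socket mouth centre/floor, sprung tip
def P(n,u,z): 
    q=(636.4+n)*n_+(12+u)*u_; return np.array([q[0],q[1],z])
for nm,X in (('mouth',P(0,135,140)),('m+',P(-6,135,146)),('m+',P(6,135,146)),('m+',P(-6,135,134)),('m+',P(6,135,134)),('tip',P(.1,125.2,140)),('capL',P(0,146,176)),('root',P(-4,94,140))):
    uv=proj(X,c);print(nm,uv); q=tuple(((uv-[315,105]+.5)*11).astype(int)); cv2.circle(a,q,4,(255,0,255) if nm!='tip' else (0,255,0),1)
cv2.imwrite('pics/s7z.png',a)
```

```text
8.5333 [614.632  43.906 117.596] [179.986   0.103  -1.732] F [ 0.161 -0.539 -1.029] T [0.029 0.021 0.027] w 20.189258409092464
mouth [329.514 123.923]
m+ [327.87  123.184]
m+ [331.187 121.81 ]
m+ [327.847 126.028]
m+ [331.144 124.655]
tip [331.191 125.794]
capL [327.742 113.127]
root [335.378 132.36 ]
```

View pics/s7z.png

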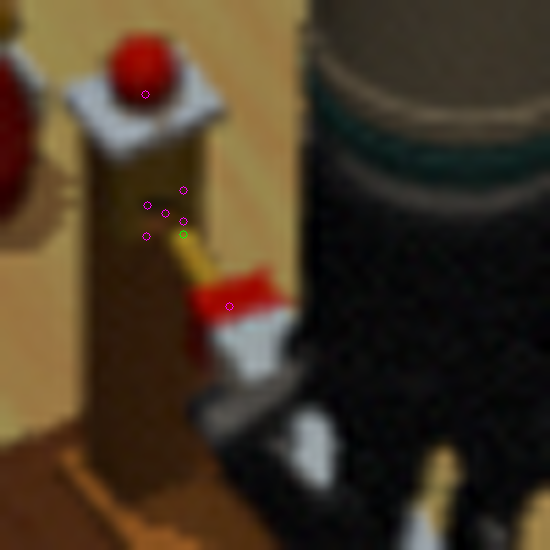

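The projected tip matches the picture. The cap comparison suggests the frame may sit about 3 mm to the right of my estimate, so I'll find the contact by feel.

Emit:
{"api": "arm_command", "payload": {
  "rot": [
    [0,0,0],
    [0,0,0],
    [0,0,0]
  ],
  "slide": [
    [0,4,0],
    [0,0,0],
    [0,0,0]
  ],
  "gripper": [5,5,5]
}}

```text
clock: 8.78
eef_pos: [614.4, 48.2, 117.7]
tool_rot: [3.141, 0.002, -0.03]
force: [-0.3, 0.0, -0.0]
width: 20.5
```

```bash
python3 -c "
from h import *
tips(st())"
```

```text
8.7833 [614.433  48.24  117.665] [179.989   0.112  -1.746] F [-0.302  0.046 -0.021] T [-0.043 -0.028 -0.005] w 20.462636582751312
sprung(free) n 0.4 u 129.52  fixed n -37.83 u -158.97  z 0.07 relyaw -7.55
```

Emit:
{"api": "arm_command", "payload": {
  "rot": [
    [0,0,0],
    [0,0,0],
    [0,0,0]
  ],
  "slide": [
    [-0.4,3,0],
    [0,0,0],
    [0,0,0]
  ],
  "gripper": [5,5,5]
}}

```text
clock: 9.03
eef_pos: [613.9, 51.9, 117.7]
tool_rot: [3.142, 0.002, -0.03]
force: [-0.3, -0.1, -1.2]
width: 20.0
```

```bash
python3 -c "
from h import *
tips(st())"
```

```text
9.0333 [613.914  51.917 117.673] [179.998   0.115  -1.719] F [-0.325 -0.089 -1.207] T [ 0.036  0.052 -0.004] w 19.962239847801673
sprung(free) n 0.18 u 133.24  fixed n -37.91 u -155.26  z 0.07 relyaw -7.52
```

Positioning is good now. I'll keep going in small steps and watch the y force.

Emit:
{"api": "arm_command", "payload": {
  "rot": [
    [0,0,0],
    [0,0,0],
    [0,0,0]
  ],
  "slide": [
    [0,2,0],
    [0,0,0],
    [0,0,0]
  ],
  "gripper": [5,5,5]
}}

```text
clock: 9.28
eef_pos: [613.9, 54.3, 117.7]
tool_rot: [3.142, 0.002, -0.03]
force: [-0.2, 0.1, -0.7]
width: 20.1
```

Emit:
{"api": "arm_command", "payload": {
  "rot": [
    [0,0,0],
    [0,0,0],
    [0,0,0]
  ],
  "slide": [
    [-0.2,2,0],
    [0,0,0],
    [0,0,0]
  ],
  "gripper": [5,5,5]
}}

```text
clock: 9.53
eef_pos: [613.7, 56.4, 117.7]
tool_rot: [3.142, 0.002, -0.03]
force: [-0.1, 0.1, -1.3]
width: 20.3
```

Emit:
{"api": "arm_command", "payload": {
  "rot": [
    [0,0,0],
    [0,0,0],
    [0,0,0]
  ],
  "slide": [
    [-0.2,2,0],
    [0,0,0],
    [0,0,0]
  ],
  "gripper": [5,5,5]
}}

```text
clock: 9.78
eef_pos: [613.5, 58.5, 117.7]
tool_rot: [3.141, 0.002, -0.03]
force: [0.6, 0.4, -2.1]
width: 20.1
```

```bash
python3 -c "
from h import *
tips(st())"
```

```text
9.7833 [613.458  58.51  117.671] [179.995   0.117  -1.724] F [ 0.598  0.358 -2.119] T [ 0.008  0.009 -0.012] w 20.125091104046017
sprung(free) n 0.41 u 139.84  fixed n -37.71 u -148.66  z 0.07 relyaw -7.52
```

Emit:
{"api": "arm_command", "payload": {
  "rot": [
    [0,0,0],
    [0,0,0],
    [0,0,0]
  ],
  "slide": [
    [-0.2,2,0],
    [0,0,0],
    [0,0,0]
  ],
  "gripper": [5,5,5]
}}

```text
clock: 10.03
eef_pos: [613.2, 60.7, 117.7]
tool_rot: [3.141, 0.002, -0.03]
force: [-0.6, -0.2, -0.8]
width: 19.9
```

Emit:
{"api": "arm_command", "payload": {
  "rot": [
    [0,0,0],
    [0,0,0],
    [0,0,0]
  ],
  "slide": [
    [0,2,0],
    [0,0,0],
    [0,0,0]
  ],
  "gripper": [5,5,5]
}}

```text
clock: 10.28
eef_pos: [613.2, 61.2, 117.7]
tool_rot: [3.139, 0.002, -0.031]
force: [-1.0, -2.4, -0.8]
width: 20.1
```

Emit:
{"api": "arm_command", "payload": {
  "rot": [
    [0,0,0],
    [0,0,0],
    [0,0,0]
  ],
  "slide": [
    [0,2,0],
    [0,0,0],
    [0,0,0]
  ],
  "gripper": [5,5,5]
}}

```text
clock: 10.53
eef_pos: [613.2, 61.9, 117.8]
tool_rot: [3.138, 0.002, -0.032]
force: [-0.5, -1.3, -1.9]
width: 20.5
```

```bash
python3 -c "
from h import *
tips(st())"
```

```text
10.5333 [613.162  61.895 117.816] [179.778   0.11   -1.816] F [-0.476 -1.28  -1.896] T [-0.291  0.07   0.062] w 20.510653674379412
sprung(free) n 0.71 u 143.21  fixed n -37.87 u -145.23  z 0.22 relyaw -7.62
```

Contact came at TCP y≈60.9, with the tip at u≈142. That is the expected floor depth, so the pin is in the left socket. Now I compress along the rail's axis.

Emit:
{"api": "arm_command", "payload": {
  "rot": [
    [0,0,0],
    [0,0,0],
    [0,0,0]
  ],
  "slide": [
    [0.1,2,0],
    [0.1,2,0],
    [0.1,2,0]
  ],
  "gripper": [5,5,5]
}}

```text
clock: 10.78
eef_pos: [613.2, 65.9, 117.9]
tool_rot: [3.135, 0.002, -0.033]
force: [-0.4, -4.3, -0.6]
width: 20.3
```

```bash
python3 -c "
from h import *
tips(st())"
```

```text
10.7833 [613.17   65.939 117.901] [179.636   0.135  -1.896] F [-0.389 -4.343 -0.618] T [-0.853  0.161  0.105] w 20.286156555369537
sprung(free) n 1.34 u 147.2  fixed n -37.64 u -141.18  z 0.3 relyaw -7.7
```

Emit:
{"api": "arm_command", "payload": {
  "rot": [
    [0.1,0,0],
    [0,0,0],
    [0,0,0]
  ],
  "slide": [
    [0.1,2,0],
    [0.1,2,0],
    [0.1,2,0]
  ],
  "gripper": [5,5,5]
}}

```text
clock: 11.03
eef_pos: [613.1, 69.0, 118.0]
tool_rot: [3.133, 0.003, -0.034]
force: [-0.5, -6.1, -1.5]
width: 19.8
```

```bash
python3 -c "
from h import *
tips(st())"
```

```text
11.0333 [613.122  68.956 117.974] [179.489   0.163  -1.973] F [-0.488 -6.08  -1.452] T [-1.144  0.227  0.071] w 19.843662911336285
sprung(free) n 1.81 u 150.18  fixed n -37.56 u -138.15  z 0.37 relyaw -7.77
```

The force matches the spring: 6.1 N at 8 mm. I'll continue while correcting the small roll.

Emit:
{"api": "arm_command", "payload": {
  "rot": [
    [0.3,0,0.1],
    [0.3,0,0.1],
    [0.3,0,0.1]
  ],
  "slide": [
    [0.1,2.5,0],
    [0.1,2.5,0],
    [0.1,2.5,0]
  ],
  "gripper": [5,5,5]
}}

```text
clock: 11.28
eef_pos: [613.5, 71.3, 118.0]
tool_rot: [3.141, 0.003, -0.031]
force: [0.2, -7.0, -2.3]
width: 20.4
```

```bash
python3 -c "
from h import *
tips(st())"
```

```text
11.2833 [613.519  71.313 118.026] [179.983   0.156  -1.797] F [ 0.152 -7.037 -2.297] T [-1.618  0.117  0.008] w 20.36550997654436
sprung(free) n 1.96 u 152.55  fixed n -36.52 u -135.9  z 0.43 relyaw -7.6
```

Emit:
{"api": "arm_command", "payload": {
  "rot": [
    [0.3,0,0.1],
    [0.2,0,0.1],
    [0.2,0,0.1]
  ],
  "slide": [
    [0.1,3,0],
    [0.1,3,0],
    [0.1,3,0]
  ],
  "gripper": [5,5,5]
}}

```text
clock: 11.53
eef_pos: [613.7, 72.3, 117.9]
tool_rot: [-3.139, 0.003, -0.03]
force: [-0.7, -7.1, -1.3]
width: 20.5
```

```bash
python3 -c "
from h import *
tips(st())"
```

```text
11.5333 [613.694  72.332 117.851] [-179.88     0.161   -1.739] F [-0.719 -7.124 -1.304] T [-1.726  0.139  0.061] w 20.46822620990415
sprung(free) n 2.08 u 153.56  fixed n -36.11 u -134.93  z 0.25 relyaw -7.54
```

Emit:
{"api": "arm_command", "payload": {
  "rot": [
    [0,0,0.1],
    [0,0,0.1],
    [0,0,0.1]
  ],
  "slide": [
    [0.1,3.5,0],
    [0.1,3.5,0],
    [0.1,3.5,0]
  ],
  "gripper": [5,5,5]
}}

```text
clock: 11.78
eef_pos: [613.8, 73.4, 117.9]
tool_rot: [3.132, 0.003, -0.031]
force: [-0.7, -8.4, 0.6]
width: 20.2
```

```bash
python3 -c "
from h import *
tips(st())"
```

```text
11.7833 [613.782  73.368 117.868] [179.464   0.156  -1.766] F [-0.743 -8.379  0.596] T [-1.657  0.216  0.118] w 20.2417302817043
sprung(free) n 2.35 u 154.58  fixed n -35.98 u -133.9  z 0.27 relyaw -7.57
```

Emit:
{"api": "arm_command", "payload": {
  "rot": [
    [0.2,0,0.1],
    [0.2,0,0.1],
    [0.2,0,0.1]
  ],
  "slide": [
    [0.1,5,0],
    [0.1,5,0],
    [0.1,5,0]
  ],
  "gripper": [5,5,5]
}}

```text
clock: 12.03
eef_pos: [613.9, 77.0, 118.3]
tool_rot: [3.129, 0.003, -0.031]
force: [-1.9, -10.8, 0.7]
width: 19.9
```

```bash
python3 -c "
from h import *
tips(st())"
```

```text
12.0333 [613.867  77.004 118.294] [179.253   0.159  -1.804] F [ -1.896 -10.823   0.726] T [-2.137  0.232  0.104] w 19.908591075472142
sprung(free) n 2.9 u 158.17  fixed n -35.62 u -130.28  z 0.69 relyaw -7.6
```

Compressed about 16 mm at 10.8 N. Now I swing the fixed end in about the left tip, holding the push and levelling the roll.

Emit:
{"api": "arm_command", "payload": {
  "rot": [
    [0.4,0,1.2],
    [0.4,0,1.2]
  ],
  "slide": [
    [3,4,-0.3],
    [3,4,-0.3]
  ],
  "gripper": [5,5]
}}

```text
clock: 12.2
eef_pos: [619.5, 76.7, 118.1]
tool_rot: [3.132, 0.003, 0.008]
force: [-0.1, -9.1, 0.9]
width: 20.0
```

```bash
cat >> h.py <<'E'
def rep(dy=0.5,floor=142.2):
    s=st();tips(s,dy);yaw=s['tool_rot'][2];ry=np.array([-np.sin(yaw),np.cos(yaw)]);p=s['eef_pos'][:2]+dy*ry
    L=(floor-(p@u_-12))/(ry@u_); t=p+L*ry; tilt=-(s['tool_rot'][0]%(2*np.pi)-np.pi)
    zc=s['eef_pos'][2]+22.4-140
    # roll about x by +a raises +y end
    a=(s['tool_rot'][0]%(2*np.pi))-np.pi
    print('compr',round(156.5-L,2),'tip n',round(t@n_-636.4,2),'fixed gap to mouth u',round((p-134.5*ry)@u_-12+277.99-floor+0,2),'z left',round(zc+L*a,2),'z right',round(zc-134.5*a,2))
E
python3 -c "
from h import *
rep()"
```

```text
12.2 [619.519  76.702 118.054] [179.445   0.182   0.433] F [-0.139 -9.069  0.897] T [-2.189  0.184  0.195] w 20.032996224022504
sprung(free) n 2.41 u 157.99  fixed n -24.83 u -131.74  z 0.45 relyaw -5.37
compr 15.86 tip n 0.92 fixed gap to mouth u 4.05 z left -0.91 z right 1.76
```

Emit:
{"api": "arm_command", "payload": {
  "rot": [
    [0.5,0,1.2],
    [0.5,0,1.2]
  ],
  "slide": [
    [2.7,4.5,-0.2],
    [2.7,4.5,-0.2]
  ],
  "gripper": [5,5]
}}

```text
clock: 12.37
eef_pos: [625.2, 76.7, 117.9]
tool_rot: [3.138, 0.003, 0.047]
force: [-0.6, -10.1, -1.7]
width: 20.4
```

```bash
python3 -c "
from h import *
rep()"
```

```text
12.3667 [625.168  76.687 117.875] [179.815   0.163   2.706] F [ -0.553 -10.068  -1.68 ] T [-2.252  0.059  0.166] w 20.388200221816934
sprung(free) n 1.81 u 157.87  fixed n -13.91 u -132.72  z 0.27 relyaw -3.09
compr 15.69 tip n 0.97 fixed gap to mouth u 3.07 z left -0.18 z right 0.71
```

Emit:
{"api": "arm_command", "payload": {
  "rot": [
    [0.4,0,1.2],
    [0.4,0,1.2]
  ],
  "slide": [
    [2.6,4.8,-0.2],
    [2.6,4.8,-0.2]
  ],
  "gripper": [5,5]
}}

```text
clock: 12.53
eef_pos: [630.9, 76.8, 117.7]
tool_rot: [3.141, 0.002, 0.086]
force: [-0.2, -11.3, -0.5]
width: 20.3
```

```bash
python3 -c "
from h import *
rep()"
```

```text
12.5333 [630.883  76.788 117.662] [179.976   0.122   4.948] F [ -0.151 -11.284  -0.478] T [-2.224  0.023  0.199] w 20.28310720537151
sprung(free) n 1.37 u 157.6  fixed n -2.97 u -133.37  z 0.06 relyaw -0.85
compr 15.4 tip n 1.14 fixed gap to mouth u 2.42 z left 0.0 z right 0.12
```

Emit:
{"api": "arm_command", "payload": {
  "rot": [
    [0.4,0,0.5],
    [0.4,0,0.1]
  ],
  "slide": [
    [0.4,4.8,0],
    [0,4.8,0]
  ],
  "gripper": [5,5]
}}

```text
clock: 12.7
eef_pos: [632.2, 77.0, 117.7]
tool_rot: [-3.139, 0.001, 0.094]
force: [-1.6, -10.5, -1.8]
width: 20.5
```

```bash
python3 -c "
from h import *
rep()
p,d=get_image('side');a=cv2.resize(p[160:215,355:410,::-1],None,fx=10,fy=10,interpolation=cv2.INTER_CUBIC);cv2.imwrite('pics/s8.png',a);np.savez('s8.npz',p=p,d=d)
rep()
"
```

```text
12.7 [632.174  76.986 117.694] [-179.878    0.046    5.385] F [ -1.563 -10.484  -1.755] T [-2.261  0.175  0.256] w 20.514417420465403
sprung(free) n 1.48 u 157.68  fixed n -0.64 u -133.32  z 0.09 relyaw -0.41
compr 15.48 tip n 1.36 fixed gap to mouth u 2.47 z left 0.39 z right -0.19
12.75 [632.119  76.942 117.667] [-179.875    0.05     5.371] F [ -1.534 -10.906  -1.767] T [-2.269 -0.024  0.19 ] w 20.270131165157366
sprung(free) n 1.46 u 157.64  fixed n -0.74 u -133.36  z 0.07 relyaw -0.43
compr 15.44 tip n 1.34 fixed gap to mouth u 2.43 z left 0.38 z right -0.23
```

View pics/s8.png

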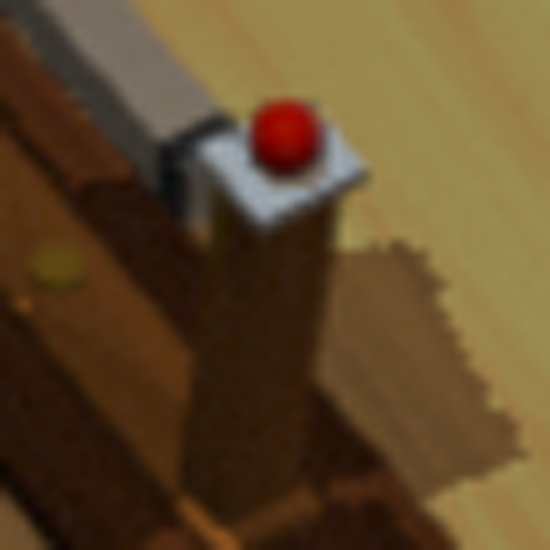

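The side view shows the rail's dark end at (185,150), tucked behind the right post and aligned with it. I'll trim the yaw, then ease to the right.

Emit:
{"api": "arm_command", "payload": {
  "rot": [
    [0.1,0,0.5],
    [0.1,0,0.2]
  ],
  "slide": [
    [-0.5,4,0],
    [-0.2,3,0]
  ],
  "gripper": [5,5]
}}

```text
clock: 12.92
eef_pos: [632.8, 75.1, 118.0]
tool_rot: [3.137, -0.001, 0.101]
force: [1.1, -9.3, -0.7]
width: 20.1
```

```bash
python3 -c "
from h import *
rep()"
```

```text
12.9167 [632.786  75.057 117.97 ] [179.711  -0.068   5.781] F [ 1.111 -9.341 -0.739] T [-1.823  0.001  0.113] w 20.129863447811047
sprung(free) n 0.81 u 155.7  fixed n 0.7 u -135.3  z 0.37 relyaw -0.02
compr 13.5 tip n 0.8 fixed gap to mouth u 0.49 z left -0.35 z right 1.05
```

Emit:
{"api": "arm_command", "payload": {
  "rot": [
    [0.3,0,0],
    [0.2,0,0]
  ],
  "slide": [
    [-0.6,2.8,-0.2],
    [0,2.4,0]
  ],
  "gripper": [5,5]
}}

```text
clock: 13.08
eef_pos: [633.1, 73.0, 118.1]
tool_rot: [3.136, -0.003, 0.097]
force: [-0.5, -9.0, -1.0]
width: 20.0
```

```bash
python3 -c "
from h import *
rep()"
```

```text
13.0833 [633.05   72.966 118.098] [179.692  -0.169   5.577] F [-0.457 -9.036 -0.97 ] T [-1.66   0.191  0.223] w 19.98899430923155
sprung(free) n 1.42 u 153.6  fixed n 0.27 u -137.41  z 0.5 relyaw -0.22
compr 11.4 tip n 1.37 fixed gap to mouth u -1.62 z left -0.28 z right 1.22
```

Emit:
{"api": "arm_command", "payload": {
  "rot": [
    [0.4,0,0.1],
    [0.3,0,0.1]
  ],
  "slide": [
    [-0.9,2.4,-0.3],
    [-0.4,2.2,-0.2]
  ],
  "gripper": [5,5]
}}

```text
clock: 13.25
eef_pos: [632.7, 71.7, 117.9]
tool_rot: [3.141, -0.005, 0.097]
force: [-0.6, -6.8, -1.3]
width: 20.1
```

```bash
python3 -c "
from h import *
rep()"
```

```text
13.25 [632.71   71.668 117.854] [179.974  -0.314   5.586] F [-0.565 -6.827 -1.337] T [-1.533 -0.008  0.068] w 20.06326114228101
sprung(free) n 0.92 u 152.34  fixed n -0.18 u -138.67  z 0.25 relyaw -0.21
compr 10.14 tip n 0.88 fixed gap to mouth u -2.88 z left 0.19 z right 0.31
```

Emit:
{"api": "arm_command", "payload": {
  "rot": [
    [0.2,0.2,0.1],
    [0.2,0.1,0.1]
  ],
  "slide": [
    [-0.6,1.5,-0.2],
    [-0.3,1.2,-0.1]
  ],
  "gripper": [5,5]
}}

```text
clock: 13.42
eef_pos: [632.9, 69.7, 117.8]
tool_rot: [-3.14, -0.003, 0.098]
force: [-0.0, -6.2, -1.2]
width: 20.2
```

```bash
python3 -c "
from h import *
rep()"
```

```text
13.4167 [632.89   69.69  117.843] [-179.917   -0.159    5.606] F [-0.007 -6.22  -1.191] T [-1.239 -0.062  0.045] w 20.180316209219132
sprung(free) n 0.85 u 150.35  fixed n -0.15 u -140.65  z 0.24 relyaw -0.19
compr 8.15 tip n 0.82 fixed gap to mouth u -4.86 z left 0.46 z right 0.05
```

Emit:
{"api": "arm_command", "payload": {
  "rot": [
    [0.2,0.1,0],
    [0.2,0.1,0]
  ],
  "slide": [
    [-0.3,0.8,-0.1],
    [-0.2,0.8,-0.1]
  ],
  "gripper": [5,5]
}}

```text
clock: 13.58
eef_pos: [632.9, 68.0, 117.6]
tool_rot: [-3.137, -0.0, 0.096]
force: [0.7, -5.7, -2.2]
width: 20.1
```

```bash
python3 -c "
from h import *
rep()"
```

```text
13.5833 [632.9    68.019 117.641] [-179.728   -0.028    5.502] F [ 0.721 -5.7   -2.217] T [-1.183  0.007  0.099] w 20.14666016404985
sprung(free) n 0.97 u 148.69  fixed n -0.55 u -142.32  z 0.04 relyaw -0.3
compr 6.49 tip n 0.94 fixed gap to mouth u -6.53 z left 0.75 z right -0.6
```

Emit:
{"api": "arm_command", "payload": {
  "rot": [
    [0,0,0.2],
    [0,0,0]
  ],
  "slide": [
    [-0.2,0.6,0],
    [0,0.4,0]
  ],
  "gripper": [5,5]
}}

```text
clock: 13.75
eef_pos: [633.2, 67.2, 117.6]
tool_rot: [-3.139, -0.001, 0.098]
force: [0.2, -4.1, -2.0]
width: 20.3
```

```bash
python3 -c "
from h import *
rep()"
```

```text
13.75 [633.243  67.223 117.574] [-179.849   -0.069    5.618] F [ 0.232 -4.144 -2.039] T [-1.012  0.044  0.07 ] w 20.25768463765815
sprung(free) n 0.92 u 147.86  fixed n -0.02 u -143.14  z -0.03 relyaw -0.18
compr 5.66 tip n 0.9 fixed gap to mouth u -7.35 z left 0.37 z right -0.38
```

Emit:
{"api": "arm_command", "payload": {
  "rot": [
    [0,0,0],
    [0,0,0]
  ],
  "slide": [
    [0,0.2,0],
    [0,0,0]
  ],
  "gripper": [5,5]
}}

```text
clock: 13.92
eef_pos: [633.2, 67.3, 117.5]
tool_rot: [-3.139, -0.001, 0.098]
force: [-0.2, -4.1, -1.2]
width: 20.1
```

```bash
python3 -c "
from h import *
rep()"
```

```text
13.9167 [633.237  67.289 117.491] [-179.879   -0.065    5.629] F [-0.224 -4.127 -1.156] T [-0.981 -0.05   0.056] w 20.08544660972457
sprung(free) n 0.89 u 147.93  fixed n 0.0 u -143.08  z -0.11 relyaw -0.17
compr 5.73 tip n 0.87 fixed gap to mouth u -7.29 z left 0.21 z right -0.39
```

The arm still holds 4 N, so I'll ease rightward until the fixed pin takes the load.

Emit:
{"api": "arm_command", "payload": {
  "rot": [
    [0,0,0.1],
    [0,0,0],
    [0,0,0]
  ],
  "slide": [
    [0,-0.8,0],
    [0,-0.8,0],
    [0,-0.8,0]
  ],
  "gripper": [5,5,5]
}}

```text
clock: 14.17
eef_pos: [633.5, 66.7, 117.5]
tool_rot: [-3.138, -0.002, 0.101]
force: [0.1, -2.3, -2.0]
width: 20.4
```

```bash
python3 -c "
from h import *
rep()"
```

```text
14.1667 [633.473  66.747 117.543] [-179.768   -0.109    5.788] F [ 0.081 -2.344 -1.973] T [-0.57  -0.019 -0.079] w 20.366428307711047
sprung(free) n 0.63 u 147.37  fixed n 0.56 u -143.64  z -0.06 relyaw -0.01
compr 5.17 tip n 0.63 fixed gap to mouth u -7.85 z left 0.55 z right -0.6
```

Emit:
{"api": "arm_command", "payload": {
  "rot": [
    [0,0,0],
    [-0.1,0,0],
    [-0.1,0,0]
  ],
  "slide": [
    [-0.2,-1,0],
    [-0.2,-1,0],
    [-0.1,-1,0]
  ],
  "gripper": [5,5,5]
}}

```text
clock: 14.42
eef_pos: [633.5, 66.7, 117.6]
tool_rot: [-3.138, -0.003, 0.102]
force: [0.3, -1.0, -1.6]
width: 20.0
```

```bash
python3 -c "
from h import *
rep()
for n in('side','top'):
    p,d=get_image(n)
    b=p[90:250,270:430] if n=='side' else p[110:250,210:390]
    cv2.imwrite('pics/%s9.png'%n,cv2.resize(b[:,:,::-1],None,fx=3.6,fy=3.6,interpolation=cv2.INTER_CUBIC))
rep()"
```

```text
14.4167 [633.456  66.687 117.558] [-179.766   -0.169    5.851] F [ 0.268 -1.017 -1.601] T [-0.298 -0.149 -0.106] w 19.97598975812062
sprung(free) n 0.43 u 147.31  fixed n 0.68 u -143.7  z -0.04 relyaw 0.05
compr 5.11 tip n 0.44 fixed gap to mouth u -7.91 z left 0.58 z right -0.59
14.5167 [633.469  66.676 117.58 ] [-179.769   -0.169    5.855] F [ 0.806 -0.186 -2.473] T [-0.187 -0.167 -0.159] w 19.973385536915238
sprung(free) n 0.43 u 147.3  fixed n 0.7 u -143.71  z -0.02 relyaw 0.06
compr 5.1 tip n 0.44 fixed gap to mouth u -7.92 z left 0.59 z right -0.56
```

View pics/side9.png

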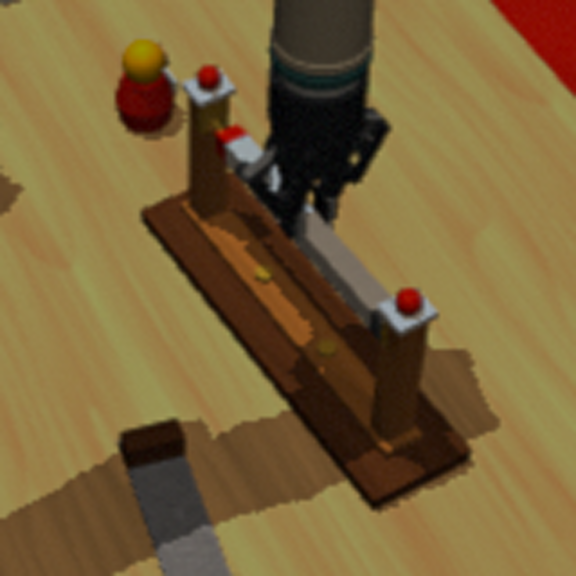

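The side view shows the rail spanning both posts, with no pin visible at the right post. The rail stopped at 5.1 mm compression and the arm's force fell to about 0, so both pins are home. I'll let go.

Emit:
{"api": "arm_command", "payload": {
  "rot": [
    [0,0,0],
    [0,0,0],
    [0,0,0],
    [0,0,0]
  ],
  "slide": [
    [0,0,0],
    [0,0,0],
    [0,0,0],
    [0,0,0]
  ],
  "gripper": [24,30,36,44]
}}

```text
clock: 14.85
eef_pos: [633.4, 69.8, 118.2]
tool_rot: [-3.134, -0.003, 0.105]
force: [0.1, -0.2, -0.4]
width: 43.6
```

```bash
python3 -c "
from h import *
rep()
p,d=get_image('wrist');cv2.imwrite('pics/w10.png',p[:,:,::-1])"
```

```text
14.85 [633.36   69.825 118.232] [-179.557   -0.18     5.995] F [ 0.103 -0.219 -0.4  ] T [-0.017  0.008 -0.057] w 43.566301829827246
sprung(free) n 0.26 u 150.44  fixed n 1.24 u -140.57  z 0.63 relyaw 0.19
compr 8.24 tip n 0.29 fixed gap to mouth u -4.78 z left 1.78 z right -0.41
```

View pics/w10.png

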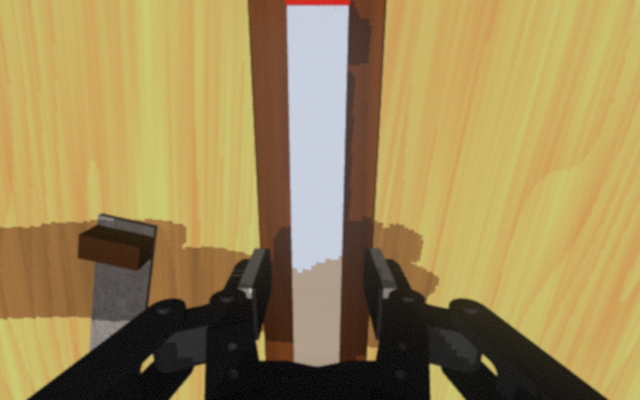

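The fingers stand clear on both sides of the rail (columns 290–345) and the rail stays up. Retreating upward.

Emit:
{"api": "arm_command", "payload": {
  "rot": [
    [0,0,0],
    [0,0,0],
    [0,0,0],
    [0,0,0],
    [0,0,0]
  ],
  "slide": [
    [0,0,12],
    [0,0,18],
    [0,0,28],
    [0,0,35],
    [0,0,38]
  ],
  "gripper": [50,52,52,52,52]
}}

```text
clock: 15.32
eef_pos: [626.2, 70.2, 248.0]
tool_rot: [-3.134, 0.015, 0.104]
force: [0.9, 1.1, -0.4]
width: 52.0
```

Emit:
{"api": "arm_command", "payload": {
  "rot": [
    [0,0,0],
    [0,0,0],
    [0,0,0],
    [0,0,0]
  ],
  "slide": [
    [0,0,38],
    [0,0,20],
    [0,0,0],
    [0,0,0]
  ],
  "gripper": [52,52,52,52]
}}

```text
clock: 15.65
eef_pos: [629.9, 69.1, 322.6]
tool_rot: [-3.134, -0.004, 0.103]
force: [0.6, -1.1, -0.1]
width: 51.9
```

Run:
```python
from h import *
np.set_printoptions(precision=2,suppress=True)
st();c=get_calibration('wrist');p,d=get_image('wrist');cv2.imwrite('pics/w11.png',p[:,:,::-1])
W=cloud(d,c);x,y,z=np.moveaxis(W,-1,0)
N=(W[...,:2]@n_)-636.4+1.8;U=(W[...,:2]@u_)-12
hsv=cv2.cvtColor(p,cv2.COLOR_RGB2HSV)
m=(abs(N)<17)&(U>-140)&(U<115)&(z>140)&(z<162)&(d>230)
for u0 in(-90,-60,-30,0,30,60,90,105):
    k=m&(abs(U-u0)<5)
    if k.sum()>20: print(u0,k.sum(),'n mid',(np.percentile(N[k],2)+np.percentile(N[k],98))/2,'z top',np.median(z[k]))
red=m&(hsv[...,1]>150)&((hsv[...,0]<8)|(hsv[...,0]>172));print('red U',U[red].min() if red.any() else None,U[red].max() if red.any() else None)
cap=(abs(N)<20)&(abs(z-176.5)<4);print('caps n',N[cap&(U>100)].mean(),N[cap&(U<-100)].mean(),'U',U[cap&(U>100)].min(),U[cap&(U>100)].max())
b=(abs(z-18.4)<3)&(abs(N)<60);print('board z',np.median(z[b]))
st()
p,d=get_image('side');cv2.imwrite('pics/s11.png',cv2.resize(p[90:250,270:430,::-1],None,fx=3.6,fy=3.6,interpolation=cv2.INTER_CUBIC))
```

```text
15.65 [629.897  69.149 322.602] [-179.543   -0.229    5.918] F [ 0.639 -1.111 -0.083] T [-0.015  0.004 -0.034] w 51.90252858040874
-90 164 n mid 0.06411480490361399 z top 151.31316038812608
-60 176 n mid -0.03348862768025285 z top 151.23004305664034
-30 187 n mid 0.4032606231797269 z top 151.34006942941943
0 198 n mid 0.29164664093732373 z top 151.26482774379542
30 209 n mid 0.17959679997523192 z top 151.49489031385616
60 228 n mid 0.08451770933235903 z top 151.25420270824534
90 252 n mid -0.047879929435303836 z top 151.37601367006732
105 273 n mid 0.36211162978872835 z top 151.6321543594438
red U 100.73165991404642 114.97968318883679
caps n 0.4303444859991568 0.156162257711724 U 130.58637974887657 149.81238558637807
board z 18.434207931985668
15.7 [630.049  69.005 322.577] [-179.546   -0.249    5.905] F [ 0.311 -0.335  1.482] T [-0.022 -0.05  -0.028] w 52.06145601117793
```

View pics/w11.png

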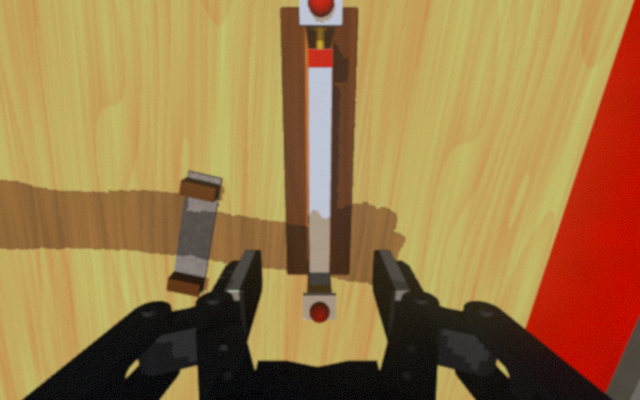

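View pics/s11.png

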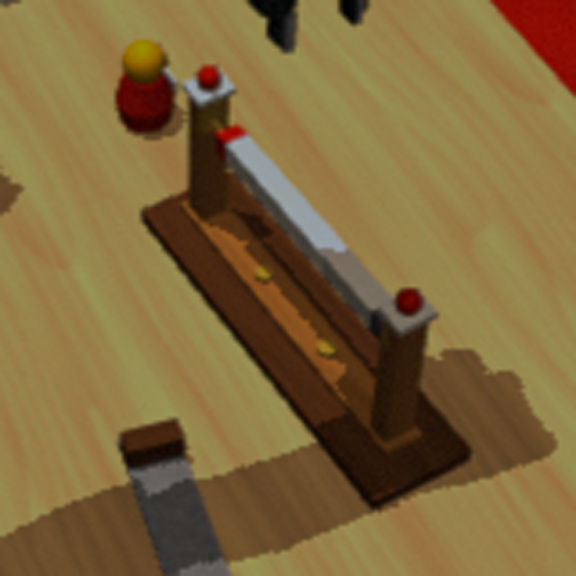

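The wrist view shows the rail level along the stand's mid-line, from the left cap at (320,10) to the right cap at (319,307). The measurements agree: rail top at z≈151 along its whole length, n offset within 0.5 mm. I'm handing in.

```bash
python3 -c "
from cell import ctrl
print(ctrl.finish_job())"
```

```text
the job is handed in; nothing more can be done
None
```

I sprang the rail in between the two posts and let go of it, and the job is handed in at about 16 s of the 56 s. No verdict is reported.

**How it went in:** I put the sprung pin in the left socket first and felt its floor about 0.8 mm from where the cameras put it. I then pressed the pin in about 16 mm, swung the fixed end in behind that, and eased right until the fixed pin stopped on its floor. The largest force I read at the tool was about 11 N, against the 24 N limit. Readings come only at the end of each short move, so peaks in between were not seen.

**Last checks:**
- **Seating:** at the fixed pin's hard stop the arm's force fell to about 0. The sprung pin was then pressed in 5.1 mm, about 286 mm tip to tip.
- **Alignment:** after release the rail measured level, with its centre about 140 mm up. It was within about 0.5 mm of the socket line sideways, after correcting the wrist camera's 1.8 mm sideways offset.
- **Clear of the robot:** the gripper is well above the stand and touches nothing.
- **Bystanders:** the arm never came near them. The doll is unmoved in the last side picture; I did not re-measure the owl or the basket.

**One disagreement:** the side camera had suggested the frame sat about 3 mm farther right, but the felt contact agreed with the wrist camera, so I used that.

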